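# Slack off the wound-up hand winder

### The job

Two small ratchet winders with bare drums stand on the worktop; one is still wound up, its crank turned about a quarter turn away from the stop post, the other is already at rest. On the wound one, flick the sprung pawl off the ratchet wheel by its upright thumb pin so that it stays off, then ease the crank slowly back until its arm is home against the stop post, and let go. Leave the other winder, the brass weight and the beaker as they are.

Things in the scene. Friction and masses are not known exactly. Their poses are not given: they have to be found in the camera images.
- winder_a: The wound-up winder: fixed aluminium base plate 175x97x10 mm (x -106 to +69, y -52 to +45) with an upright drum, ratchet wheel of 68 mm below it, crank on top (highest part, 98). Origin on the drum's axis at worktop height, z up; offsets below are mm in this frame. Pawl beside the wheel, pivot at x -45, y -39, nose to +x, tail to -x. Stop post 10 mm thick, 66 tall at x 44, y -11.5.
- winder_a_pawl_tab (a point): Upright steel thumb pin on the wound winder's pawl tail: 10 mm thick (head 13), from z 15 to 52; this point is on its axis at z 36. Engaged, it stands at x -88, y -39 of winder_a, 43 mm from the pawl's pivot. Push it to winder_a's +y (clear access from the -y side): full throw about 20 mm, clockwise from above, lifts the nose off the wheel.
- winder_a_drum_handle (a point): Crank grip of the wound winder: upright black round peg 15 mm thick, z 60 to 98, on an aluminium arm (13 mm wide, top at z 60), 55 mm from the drum's axis; this point is on the peg's axis at z 79. With the crank home it stands at x 55, y 0 of winder_a.
- winder_a_drum (a joint): Drum angle, rad: direction of the crank arm from winder_a's x axis, counter-clockwise from above. 0 = arm home at the stop post (firm end stop), about 1.4 = wound as found. While the pawl is engaged the ratchet blocks it from going below about 1.35. No return spring: it drags (about 2 N at the peg) and stays where it is left.
- winder_a_pawl (a joint): Pawl angle of the wound winder, rad: 0 = nose in the ratchet, 0.5 = fully off (end stops both). An over-centre spring holds it in either position; it snaps over past about 0.22. About 3 N at the thumb pin moves it.
- winder_b: The other winder, same make and size, already at rest (crank home, pawl engaged), set crosswise in front of the instruments. Bystander. Origin and axes as for winder_a.
- winder_b_drum (a joint): Drum angle of the other winder, rad, about 0 and to stay so.
- winder_b_pawl (a joint): Pawl angle of the other winder, rad, 0 = engaged and to stay so.
- brass_weight: Loose brass weight, 28 mm across, 36 mm tall, standing behind winder_a; origin under its centre. Bystander.
- beaker: Loose empty glass beaker, 65 mm across, 81 mm tall, standing behind winder_a; origin under its centre. Bystander.

How it is judged:
On the way:
1. the wound winder's pawl is flicked off while its drum is still wound up (value of joint winder_a_pawl above 0.35 rad and value of joint winder_a_drum above 1.2 rad), for 0.2 s.
At the end, for the whole second after the job is handed in: The wound winder's pawl is off the wheel (beyond 0.35 rad) and its crank is back within 0.17 rad (10 degrees) of the stop post, at rest (value of joint winder_a_pawl above 0.35 rad and value of joint winder_a_drum below 0.17 rad and velocity of joint winder_a_drum between -0.1 and 0.1 rad/s); the robot touches nothing.
It fails at once if the drum is let fly or thrown (over 5 rad/s) in place of being eased (velocity of joint winder_a_drum above 5 rad/s or velocity of joint winder_a_drum below -5 rad/s).
It fails at once if the other winder is worked (pawl over 0.25 rad or crank over 0.3 rad) (value of joint winder_b_pawl above 0.25 rad or value of joint winder_b_drum above 0.3 rad).
It fails at once if the brass weight or the beaker is moved by more than 30 mm or tipped (distance of any of brass_weight, beaker from where it was at the start of the episode above 0.03 m or angle between any of brass_weight, beaker's own z axis and vertical above 0.4 rad).
It also fails if it takes over 45 s, if anything falls off the work surface, if the arm or the gripper's body presses on something with over 40 N, if the wrist force passes 120 N, or if a joint passes its speed limit or range.

### The arm

A 6-joint arm with a two-finger parallel gripper is mounted at the origin on a cart in front of the work surface, level with it; the furniture and walls round the work are solid. World frame = base frame: x ahead of the robot, y to its left, z up, the work surface at z = 0. Lengths are in m, angles in rad, forces in N, time in s.
With the tool pointing down it reaches from about 0.4 to 0.925 m from the base axis. Payload 3.4 kg.
Tool frame: the origin (TCP) lies midway between the tips of the shut fingers; the grasp point (between the pads) lies 19 mm behind it; z points along the fingers, y is the line along which they close (so a half turn about z gives the same grasp; the last joint's range is limited). The gripper opens to 85 mm and grips with 20 to 120 N. Pads are 22 mm wide; open, the fingers measure 114 mm over their backs; the gripper's body (76 mm by 85 mm) begins 54 mm behind the grasp point. The pads swing forward as they close: fully open they stand 13 mm farther back than shut.
Start: joints at [-1.337, 0.307, 1.506, -0, 1.328, -0.073], TCP at [0.174, -0.548, 0.231] pointing down, gripper open.
Joint ranges: [-3.12, 3.12], [-1.05, 2.28], [0.14, 2.33], [-1.42, 4.57], [0.1, 2.73], [-2.68, 2.68]. Speed limits (rad/s): [2.57, 2.57, 3.14, 3.14, 3.14, 3.14].

### API

Orientations are given as a unit quaternion [w, x, y, z].
In Python, from bench import r gives the robot as it stands. The module is installed in compiled form; this text tells all that it offers.
- The arm moves only by the shell command python3 -m handwheel 'ROWS' [OPENING] [FORCE]. ROWS is JSON, a list of rows, each a list of 6 numbers: the shift along the tool's x, y, z in cm, then the turn, a rotation vector about the tool's x, y, z in rad. In form: [[dx, dy, dz, rx, ry, rz], ...]. A call has 1 to 10 rows; each row is the pose to reach, as a shift and turn from the pose commanded when the call began, along the tool's axes at that moment; what a row does not reach only later rows make up. A row lasts 1/8 s, in which the tool goes at most 62.5 mm and 10.7 degrees, less where a joint would pass 70% of its speed; a pose out of reach is approached as far as the arm can. A call with a gripper value outside its range is refused whole. OPENING is the opening in per cent of the stroke, from 0 (shut) to 100 (fully open), set as the call begins (- or left out, the last holds). The fingers move at their own pace and stop on an object; FORCE is the grip in N (left out, the last holds). Time passes only in rows, so rows that repeat a pose let the fingers close. It gives the time, the measured TCP pose, the force, the opening and the grip force at its end, in the units of the state.
- r.read_state(): the state, without advancing time (a new reading comes with each control period).
- r.snapshot(name): name is "scene" or "top" or "wrist"; returns (picture, depth): 480x640x3 uint8, red, green, blue; 480x640 float32, m along the optical axis (not along the pixel's ray), 0 where there is no reading.
- r.get_calibration(name): a dict with "fx", "fy", "cx", "cy" (pixels), "view" (4x4, takes a point from world to camera coordinates). Camera axes: x right, y up, looking along -z (the intrinsics and any distortion apply to the point x, -y, -z); pixel columns grow to the right and rows downward; lengths in m; the calibration is good to about 2 mm. The wrist camera is an equidistant fisheye: a pixel r from the principal point sees the ray r / f radians off the axis. A picture is of the moment at which its call begins: read the wrist's pose just before it. get_calibration takes no time and is no camera call; for the wrist camera it gives the pose at the moment of the call.
- r.hand_in(): hands the job in; it is judged then, once.
The state is a dict: "time": time; "qpos": joint angles; "qd": joint speeds; "joint_torque": joint torques, N m; "position": TCP position; "tool_rot": TCP orientation; "contact_force": force on the tool from outside, world axes, zero at the start; "ft_torque": the same for the moment, N m; "width": finger opening in m; "gripper_force": force on a finger pad.
Only numpy, scipy, OpenCV 4.12 (cv2) and the standard library are available. Lean on these libraries where they do the work, as an engineer would, in place of code of your own. Each camera call takes 0.05 s, during which the arm holds its last target. There are 200 camera calls.

## Working session

There is one attempt and no reset: what is moved stays moved. The work goes in short steps, Python scripts to look and compute and a shell command to move; the robot and the scene stay as the last step left them, time stands still between calls to the robot, and variables do not carry over. Pictures are saved under pics/ and viewed, at most 10 in all, crops included, and the job is handed in when it is done.

```bash
mkdir -p pics
python3 - <<'E'
from bench import r
import cv2,numpy as np
s=r.read_state();print(s)
for n in("top","scene"):
    p,d=r.snapshot(n);cv2.imwrite(f"pics/{n}0.png",p[:,:,::-1]);np.save(f"pics/{n}0.npy",d);c=r.get_calibration(n);print(n,c)
E
```

```text
{'time': 0.0, 'qpos': array([-1.33653070e+00,  3.07576739e-01,  1.50767870e+00,  4.03893249e-06,
        1.32837040e+00, -7.34922390e-02]), 'qd': array([-5.84254561e-04, -4.02068695e-04,  1.26696619e-03, -5.52524527e-05,
        3.31110774e-04, -6.14778883e-04]), 'joint_torque': array([-3.06567126e-04, -4.57553208e+01, -2.51918113e+01,  1.97359632e-04,
        1.32066960e-02,  1.19331804e-05]), 'position': array([ 0.17400211, -0.54731613,  0.23037688]), 'tool_rot': array([-1.01346397e-03,  9.88183544e-01,  1.53271816e-01, -7.96786885e-05]), 'contact_force': array([-0.22217962,  0.99338846,  0.83647364]), 'ft_torque': array([-0.0111814 ,  0.03878552,  0.00972685]), 'gripper_force': 0.0, 'width': 0.0855065104713179}
top {'fx': 624.9265870081981, 'fy': 624.9265870081981, 'cx': 322.17499275450507, 'cy': 238.1309801073311, 'view': array([[-0.0193856 , -0.9996208 ,  0.01955623, -0.11507869],
       [ 0.98523272, -0.01577112,  0.17049269, -0.57330882],
       [-0.17011961,  0.02257254,  0.98516486, -1.54388906],
       [ 0.        ,  0.        ,  0.        ,  1.        ]])}
scene {'fx': 504.07310761325607, 'fy': 504.07310761325607, 'cx': 320.67323539996517, 'cy': 232.02543192881816, 'view': array([[ 0.87632361, -0.4815638 , -0.01237896, -0.56074106],
       [ 0.26634646,  0.46295062,  0.84542078, -0.18172888],
       [-0.4013932 , -0.74415928,  0.53395737, -0.94188579],
       [ 0.        ,  0.        ,  0.        ,  1.        ]])}
```

View pics/top0.png

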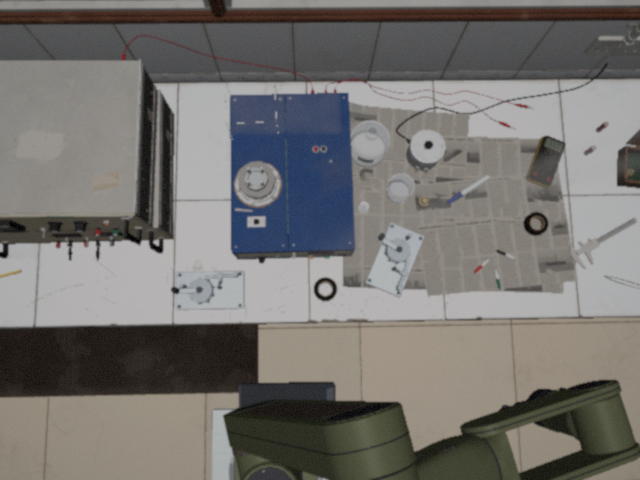

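View pics/scene0.png

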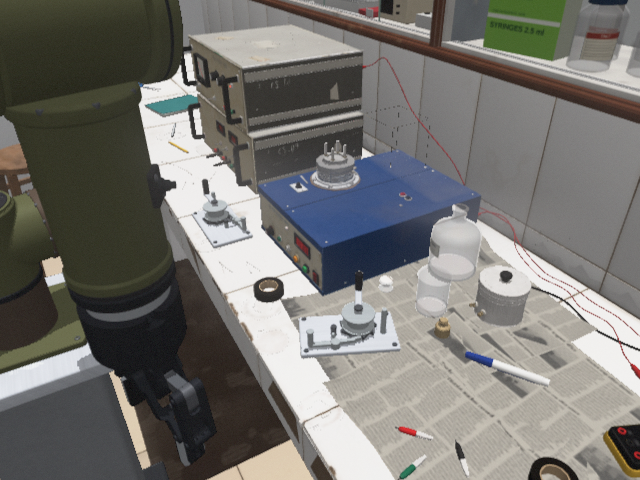

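Top view: winder_a is around (395,258), with its black peg near (382,237). winder_b is at (208,290), and the beaker and brass weight lie above/right of winder_a. I'll enlarge winder_a next.

Run:
```python
import cv2,numpy as np
a=cv2.imread("pics/top0.png")[210:310,350:440];b=cv2.imread("pics/scene0.png")[255:365,290:410]
a=cv2.resize(a,(400,444),interpolation=3);b=cv2.resize(b,(400,367),interpolation=3)
b=cv2.copyMakeBorder(b,0,77,0,0,0)
cv2.imwrite("pics/c1.png",np.hstack([a,b]))
```

```text
(no output)
```

View pics/c1.png

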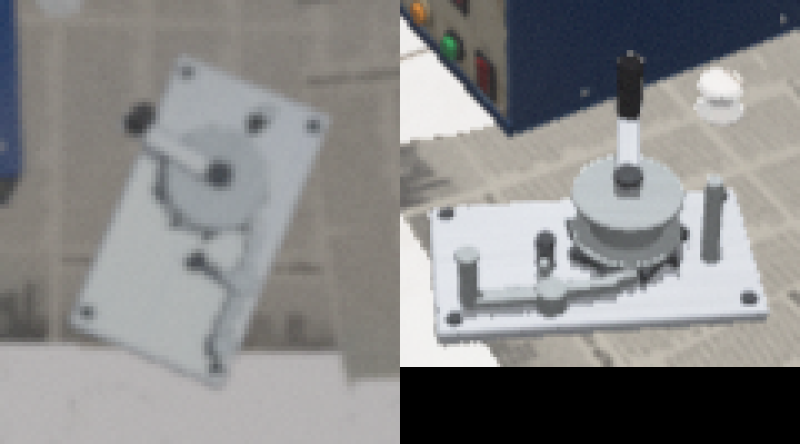

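The crop (4.44x) shows these features:
- Plate corners at (180,55), (328,115), (222,385) and (72,325).
- Peg top at (140,118), stop post at (258,118) and thumb pin at (216,366).

The tail end points toward the robot. I'll cast these to world coordinates.

```bash
cat > h.py <<'E'
from bench import r
import numpy as np
def ray(cal,u,v,z):
    V=cal["view"];R=V[:3,:3];o=-R.T@V[:3,3]
    d=R.T@np.array([(u-cal["cx"])/cal["fx"],-(v-cal["cy"])/cal["fy"],-1.])
    return o+d*(z-o[2])/d[2]
def T(o,th,p):
    c,s=np.cos(th),np.sin(th);return np.array(o)+np.array([c*p[0]-s*p[1],s*p[0]+c*p[1]])
E
python3 - <<'E'
from h import *
c=r.get_calibration("top")
f=lambda u,v,z:ray(c,350+u*90/400,210+v*100/444,z)[:2]
L=np.array([[69,45],[69,-52],[-106,-52],[-106,45]])/1e3
W=np.array([f(*p,.01) for p in[(180,55),(328,115),(222,385),(72,325)]])
l=L-L.mean(0);w=W-W.mean(0)
th=np.arctan2((l[:,0]*w[:,1]-l[:,1]*w[:,0]).sum(),(l*w).sum())
o=W.mean(0)-T([0,0],th,L.mean(0))
print("W",W,"o",o,"th",th)
print("resid",[1e3*(T(o,th,L[i])-W[i]) for i in range(4)])
print("hub",f(218,173,.065),"peg",f(140,118,.098),"pin meas",f(216,366,.052),"pred",T(o,th,[-.088,-.039]))
pk=f(140,118,.098)-o;print("drum ang",np.arctan2(pk[1],pk[0])-th,np.hypot(*pk))
print("home peg",T(o,th,[.055,0]))
E
```

```text
W [[ 0.61734673 -0.30692775]
 [ 0.57982273 -0.39322028]
 [ 0.42151151 -0.32392959]
 [ 0.45798241 -0.23778875]] o [ 0.53752914 -0.31962464] th -0.40965680031452767
resid [array([1.39643605, 1.09738007]), array([ 0.28586838, -1.58408126]), array([-1.92298902, -1.17322226]), array([0.2406846 , 1.65992344])]
hub [ 0.53778117 -0.31853563] peg [ 0.56451221 -0.27130445] pin meas [ 0.42915285 -0.31484202] pred [ 0.44127699 -0.32034776]
drum ang 1.4711668302831105 0.05534371462353737
home peg [ 0.58797831 -0.34153084]
```

```bash
cat >> h.py <<'E'
O=np.array([.5375,-.3196]);TH=-.41
def go(x,y,z,yaw,frame="w"):
    if frame=="a": x,y=T(O,TH,[x/1e3,y/1e3])
    s=r.read_state();q=s["tool_rot"];w,a,b,c=q
    R=np.array([[1-2*(b*b+c*c),2*(a*b-w*c),2*(a*c+w*b)],[2*(a*b+w*c),1-2*(a*a+c*c),2*(b*c-w*a)],[2*(a*c-w*b),2*(b*c+w*a),1-2*(a*a+b*b)]])
    d=R.T@(np.array([x,y,z])-s["position"])*100
    p=np.arctan2(R[1,0],R[0,0]);print("shift cm",d.round(2),"rz",round(-(yaw-p),3),"yaw",p,"pos",s["position"].round(4),"z",R[:,2].round(3))
E
python3 - <<'E'
from h import *
go(-88,-72,.13,TH+np.pi/2,"a")
d=np.load("pics/top0.npy");c=r.get_calibration("top")
for n,u,v in(("box corner",350,252),("beaker",400,187),("brass",424,201)):
    dep=d[v,u];V=c["view"];p=np.array([(u-c["cx"])/c["fx"]*dep,-(v-c["cy"])/c["fy"]*dep,-dep]);print(n,V[:3,:3].T@(p-V[:3,3]))
E
```

```text
shift cm [ 30.18 -11.04  10.07] rz -0.853 yaw 0.3077896710849065 pos [ 0.174  -0.5474  0.2305] z [-0.     0.002 -1.   ]
box corner [ 0.53121524 -0.19392468  0.07073624]
beaker [ 0.7119081  -0.33533171  0.01383217]
brass [ 0.66748074 -0.39299645  0.03708475]
```

```bash
python3 -m handwheel '[[10,-3.7,0,0,0,-0.17],[20,-7.4,0,0,0,-0.35],[30.2,-11,2,0,0,-0.52],[30.2,-11,6,0,0,-0.69],[30.2,-11,10,0,0,-0.853],[30.2,-11,10,0,0,-0.853],[30.2,-11,10,0,0,-0.853],[30.2,-11,10,0,0,-0.853]]' 0
python3 - <<'E'
from h import *
import cv2
go(-88,-72,.03,TH+np.pi/2,"a")
c=r.get_calibration("wrist");p,d=r.snapshot("wrist");cv2.imwrite("pics/w1.png",p[:,:,::-1])
V=c["view"]
def fish(q):
    x=V[:3,:3]@q+V[:3,3];x=np.array([x[0],-x[1],-x[2]]);t=np.arctan2(np.hypot(x[0],x[1]),x[2]);k=t*c["fx"]/np.hypot(x[0],x[1]);return (c["cx"]+k*x[0]).round(),(c["cy"]+k*x[1]).round()
for n,l,z in(("pin",[-.088,-.039],.052),("pivot",[-.045,-.039],.02),("post",[.044,-.0115],.066)):print(n,fish(np.r_[T(O,TH,l),z]))
E
```

```text
time: 1.1
position: [0.4285, -0.3522, 0.1316]
tool_rot: [0.0, 0.836, 0.549, -0.0]
contact_force: [-0.0, -0.5, -0.2]
width: -0.0002
gripper_force: 0.0
shift cm [ 0.14 -0.1  10.16] rz 0.0 yaw 1.161199191038184 pos [ 0.4285 -0.3522  0.1316] z [-0.    -0.001 -1.   ]
pin (np.float64(317.0), np.float64(197.0))
pivot (np.float64(379.0), np.float64(189.0))
post (np.float64(528.0), np.float64(163.0))
```

View pics/w1.png

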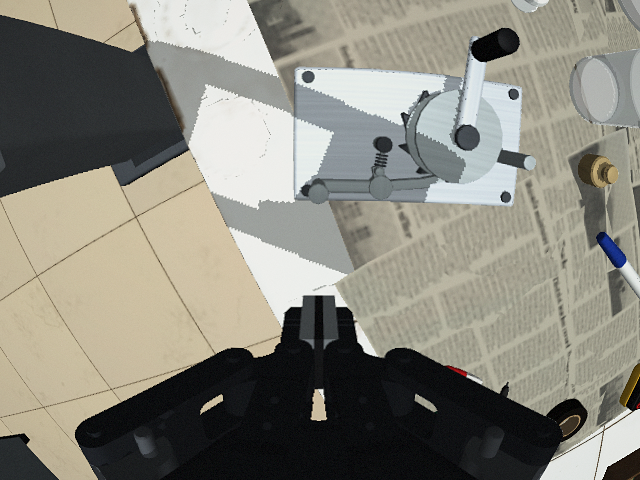

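The pin head is at (317,190) against (317,197) predicted, and the post matches too, so the pose is good to a few mm. I'll lower the shut fingers and push the pin.

```bash
python3 -m handwheel '[[0,0,5,0,0,0],[0,0,10,0,0,0],[0,0,10.2,0,0,0],[1,0,10.2,0,0,0],[1.5,0,10.2,0,0,0],[2,0,10.2,0,0,0],[2.5,0,10.2,0,0,0],[3,0,10.2,0,0,0],[3.4,0,10.2,0,0,0],[3.4,0,10.2,0,0,0]]'
python3 - <<'E'
from h import *
import cv2
go(-88,-72,.03,TH+np.pi/2,"a");print(r.read_state()["contact_force"])
p,d=r.snapshot("wrist");cv2.imwrite("pics/w2.png",p[100:380,180:580,::-1])
E
```

```text
time: 2.4
position: [0.4422, -0.3199, 0.0291]
tool_rot: [-0.0, 0.836, 0.549, -0.0]
contact_force: [0.0, -0.6, 0.3]
width: 0.0003
gripper_force: 0.0
shift cm [-3.37 -0.07 -0.09] rz 0.001 yaw 1.161310720775392 pos [ 0.4422 -0.3199  0.0291] z [-0.     0.001 -1.   ]
[ 0.03376908 -0.6494289   0.25825971]
```

View pics/w2.png

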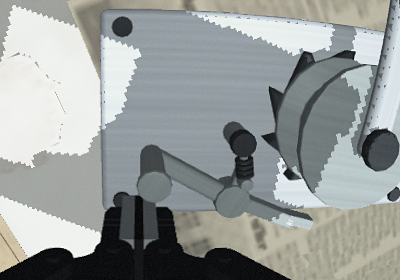

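The pin has swung over and stands clear of the finger. The pawl is tilted about 0.5 rad, its nose is off the wheel, and the contact force is zero. Next I back off, rise and go above the peg.

```bash
python3 -m handwheel '[[-2,0,0,0,0,0],[-3,0,-3,0,0,0],[-3,0,-8,0,0,0],[-3,0,-12,0,0,0],[-3,0,-12,0,0,0]]' 60
python3 - <<'E'
from h import *
a=1.43
go(55*np.cos(a),55*np.sin(a),.15,TH+a,"a")
E
```

```text
time: 3.08
position: [0.4317, -0.3514, 0.153]
tool_rot: [0.004, 0.837, 0.548, 0.001]
contact_force: [0.0, 0.3, 0.2]
width: 0.0511
gripper_force: 0.0
shift cm [12.59  9.19  0.33] rz 0.14 yaw 1.1597451995629047 pos [ 0.4317 -0.3514  0.153 ] z [ 0.006 -0.006 -1.   ]
```

```bash
python3 -m handwheel '[[4.2,3.1,0,0,0,0],[8.4,6.1,0,0,0,0.07],[12.6,9.2,0,0,0,0.14],[12.6,9.2,0,0,0,0.14],[12.6,9.2,0,0,0,0.14]]'
python3 - <<'E'
from h import *
import cv2
a=1.43
go(55*np.cos(a),55*np.sin(a),.07,TH+a,"a")
c=r.get_calibration("wrist");p,d=r.snapshot("wrist");cv2.imwrite("pics/w3.png",p[:,:,::-1])
V=c["view"]
def fish(q):
    x=V[:3,:3]@q+V[:3,3];x=np.array([x[0],-x[1],-x[2]]);t=np.arctan2(np.hypot(x[0],x[1]),x[2]);k=t*c["fx"]/np.hypot(x[0],x[1]);return (c["cx"]+k*x[0]).round(),(c["cy"]+k*x[1]).round()
for a in(1.35,1.43,1.5):print(fish(np.r_[T(O,TH,[.055*np.cos(a),.055*np.sin(a)]),.098]))
E
```

```text
time: 3.7
position: [0.5636, -0.2694, 0.1478]
tool_rot: [-0.001, 0.872, 0.489, -0.001]
contact_force: [-0.4, -0.4, 0.6]
width: 0.0513
gripper_force: 0.0
shift cm [-0.14  0.43  7.78] rz 0.002 yaw 1.0215920801593459 pos [ 0.5636 -0.2694  0.1478] z [-0.003  0.001 -1.   ]
(np.float64(334.0), np.float64(271.0))
(np.float64(326.0), np.float64(271.0))
(np.float64(319.0), np.float64(271.0))
```

View pics/w3.png

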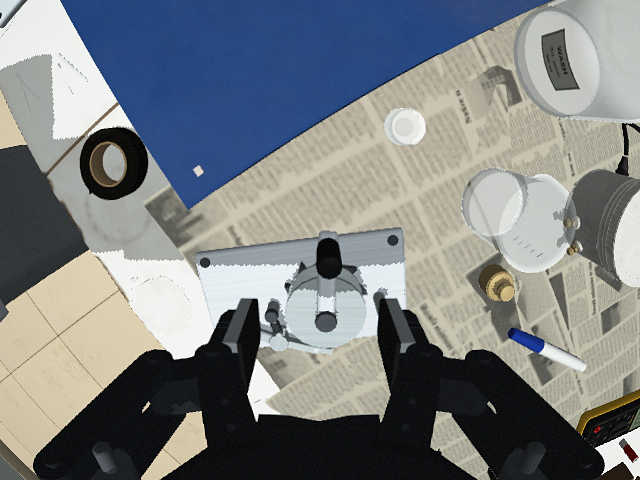

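The peg top is at (328,265), between the fingers, which fits an angle of about 1.41. I'll descend and grip lightly.

```bash
python3 -m handwheel '[[-0.1,0.5,2,0,0,0],[-0.1,0.5,5,0,0,0],[-0.1,0.5,7.7,0,0,0],[-0.1,0.5,7.7,0,0,0]]' 60 20
python3 -m handwheel '[[0,0,0,0,0,0],[0,0,0,0,0,0],[0,0,0,0,0,0],[0,0,0,0,0,0]]' 0 20
python3 - <<'E'
from h import *
s=r.read_state();print(s["width"],s["gripper_force"],s["contact_force"])
p=s["position"][:2]-O;print("ang",np.arctan2(p[1],p[0])-TH,np.hypot(*p))
go(55,0,.07,TH,"a")
# path rows: tool at angle a0 -> local frame shifts
a0=np.arctan2(p[1],p[0])-TH
for k in range(1,21):
    t=a0-k*a0/20*1.0; e=T(O,TH,[.055*np.cos(t),.055*np.sin(t)])-T(O,TH,[.055*np.cos(a0),.055*np.sin(a0)])
    w,a,b,c=s["tool_rot"];ps=np.arctan2(2*a*b,a*a-b*b)
    print([round(100*(e@[np.cos(ps),np.sin(ps)]),2),round(100*(e@[np.sin(ps),-np.cos(ps)]),2),0,0,0,round(a0-t,2)])
E
```

```text
time: 4.25
position: [0.5654, -0.2722, 0.0689]
tool_rot: [-0.003, 0.873, 0.488, -0.002]
contact_force: [-0.0, -0.3, -0.3]
width: 0.0513
gripper_force: 0.0
time: 4.75
position: [0.5692, -0.2732, 0.0735]
tool_rot: [0.001, 0.873, 0.489, 0.0]
contact_force: [-1.7, -0.4, 4.1]
width: 0.0141
gripper_force: 20.4
0.014125557358923348 20.38120061159134 [-1.69743441 -0.42903564  4.07972096]
ang 1.381039965023359 0.056237389129340794
shift cm [-4.85  5.17  0.37] rz 1.431 yaw 1.020920533763996 pos [ 0.5692 -0.2732  0.0735] z [ 0.002 -0.001 -1.   ]
[np.float64(-0.03), np.float64(0.38), 0, 0, 0, np.float64(0.07)]
[np.float64(-0.09), np.float64(0.75), 0, 0, 0, np.float64(0.14)]
[np.float64(-0.17), np.float64(1.12), 0, 0, 0, np.float64(0.21)]
[np.float64(-0.28), np.float64(1.49), 0, 0, 0, np.float64(0.28)]
[np.float64(-0.42), np.float64(1.84), 0, 0, 0, np.float64(0.35)]
[np.float64(-0.58), np.float64(2.19), 0, 0, 0, np.float64(0.41)]
[np.float64(-0.76), np.float64(2.52), 0, 0, 0, np.float64(0.48)]
[np.float64(-0.96), np.float64(2.84), 0, 0, 0, np.float64(0.55)]
[np.float64(-1.19), np.float64(3.15), 0, 0, 0, np.float64(0.62)]
[np.float64(-1.43), np.float64(3.44), 0, 0, 0, np.float64(0.69)]
[np.float64(-1.7), np.float64(3.71), 0, 0, 0, np.float64(0.76)]
[np.float64(-1.98), np.float64(3.96), 0, 0, 0, np.float64(0.83)]
[np.float64(-2.28), np.float64(4.19), 0, 0, 0, np.float64(0.9)]
[np.float64(-2.6), np.float64(4.4), 0, 0, 0, np.float64(0.97)]
[np.float64(-2.93), np.float64(4.59), 0, 0, 0, np.float64(1.04)]
[np.float64(-3.27), np.float64(4.76), 0, 0, 0, np.float64(1.1)]
[np.float64(-3.62), np.float64(4.9), 0, 0, 0, np.float64(1.17)]
[np.float64(-3.98), np.float64(5.01), 0, 0, 0, np.float64(1.24)]
[np.float64(-4.35), np.float64(5.11), 0, 0, 0, np.float64(1.31)]
[np.float64(-4.73), np.float64(5.17), 0, 0, 0, np.float64(1.38)]
```

```bash
python3 -m handwheel '[[-0.03,0.38,0,0,0,0.07],[-0.09,0.75,0,0,0,0.14],[-0.17,1.12,0,0,0,0.21],[-0.28,1.49,0,0,0,0.28],[-0.42,1.84,0,0,0,0.35],[-0.58,2.19,0,0,0,0.41],[-0.76,2.52,0,0,0,0.48],[-0.96,2.84,0,0,0,0.55],[-1.19,3.15,0,0,0,0.62],[-1.43,3.44,0,0,0,0.69]]'
python3 - <<'E'
from h import *
s=r.read_state();print(s["width"],s["gripper_force"],s["contact_force"],s["qpos"])
p=s["position"][:2]-O;print("ang",np.arctan2(p[1],p[0])-TH,np.hypot(*p))
a0=np.arctan2(p[1],p[0])-TH
w,a,b,c=s["tool_rot"];ps=np.arctan2(2*a*b,a*a-b*b);print(ps-TH)
for k in range(1,10):
    t=a0-k*a0/9; e=T(O,TH,[.055*np.cos(t),.055*np.sin(t)])-T(O,TH,[.055*np.cos(a0),.055*np.sin(a0)])
    print([round(100*(e@[np.cos(ps),np.sin(ps)]),2),round(100*(e@[np.sin(ps),-np.cos(ps)]),2),0,0,0,round(a0-t,2)])
E
```

```text
time: 6.0
position: [0.5909, -0.3023, 0.0735]
tool_rot: [-0.0, 0.987, 0.164, 0.001]
contact_force: [-0.9, 2.5, 5.4]
width: 0.0142
gripper_force: 20.6
0.014159132216246925 20.574430525302887 [-0.90263409  2.53098388  5.35316134] [-5.36986252e-01  5.65898485e-01  1.49751190e+00  9.14565670e-04
  1.07739616e+00  7.04701279e-01]
ang 0.7233534513454516 0.056099736587209896
0.738675952831036
[np.float64(-0.02), np.float64(0.44), 0, 0, 0, np.float64(0.08)]
[np.float64(-0.08), np.float64(0.88), 0, 0, 0, np.float64(0.16)]
[np.float64(-0.18), np.float64(1.31), 0, 0, 0, np.float64(0.24)]
[np.float64(-0.31), np.float64(1.73), 0, 0, 0, np.float64(0.32)]
[np.float64(-0.47), np.float64(2.14), 0, 0, 0, np.float64(0.4)]
[np.float64(-0.67), np.float64(2.54), 0, 0, 0, np.float64(0.48)]
[np.float64(-0.89), np.float64(2.92), 0, 0, 0, np.float64(0.56)]
[np.float64(-1.15), np.float64(3.28), 0, 0, 0, np.float64(0.64)]
[np.float64(-1.43), np.float64(3.62), 0, 0, 0, np.float64(0.72)]
```

Moving as planned. Second half:

```bash
python3 -m handwheel '[[-0.02,0.44,0,0,0,0.08],[-0.08,0.88,0,0,0,0.16],[-0.18,1.31,0,0,0,0.24],[-0.31,1.73,0,0,0,0.32],[-0.47,2.14,0,0,0,0.4],[-0.67,2.54,0,0,0,0.48],[-0.89,2.92,0,0,0,0.56],[-1.15,3.28,0,0,0,0.64],[-1.43,3.6,0,0,0,0.72],[-1.43,3.6,0,0,0,0.72]]'
python3 - <<'E'
from h import *
s=r.read_state();print(s["width"],s["gripper_force"],s["contact_force"])
p=s["position"][:2]-O;print("ang",np.arctan2(p[1],p[0])-TH,np.hypot(*p))
E
```

```text
time: 7.25
position: [0.5885, -0.3401, 0.0735]
tool_rot: [-0.001, 0.981, -0.194, -0.0]
contact_force: [-2.0, 3.3, 6.0]
width: 0.0139
gripper_force: 20.7
0.013931357961957772 20.73332190513611 [-1.96969506  3.31049681  5.98727582]
ang 0.02767703079781797 0.05494381451051286
```

```bash
python3 -m handwheel '[[0,0.1,0,0,0,0],[0,0.25,0,0,0,0],[0,0.25,0,0,0,0]]'
python3 -m handwheel '[[0,0,0,0,0,0],[0,0,0,0,0,0],[0,0,0,0,0,0],[0,0,-1,0,0,0],[0,0,-4,0,0,0],[0,0,-8,0,0,0],[0,0,-12,0,0,0],[0,0,-12,0,0,0]]' 50
python3 - <<'E'
from h import *
import cv2
c=r.get_calibration("wrist");p,d=r.snapshot("wrist");cv2.imwrite("pics/w4.png",p[:,:,::-1])
V=c["view"]
def fish(q):
    x=V[:3,:3]@q+V[:3,3];x=np.array([x[0],-x[1],-x[2]]);t=np.arctan2(np.hypot(x[0],x[1]),x[2]);k=t*c["fx"]/np.hypot(x[0],x[1]);return (c["cx"]+k*x[0]).round(),(c["cy"]+k*x[1]).round()
for a in(-.1,0,.1,.17):print(fish(np.r_[T(O,TH,[.055*np.cos(a),.055*np.sin(a)]),.098]))
E
```

```text
time: 7.62
position: [0.5884, -0.3402, 0.0735]
tool_rot: [-0.003, 0.981, -0.193, 0.0]
contact_force: [1.1, 8.8, 7.6]
width: 0.0145
gripper_force: 20.9
time: 8.62
position: [0.5901, -0.3456, 0.1977]
tool_rot: [0.002, 0.981, -0.193, 0.004]
contact_force: [0.6, -0.6, 0.0]
width: 0.0425
gripper_force: 0.0
(np.float64(321.0), np.float64(249.0))
(np.float64(313.0), np.float64(249.0))
(np.float64(305.0), np.float64(249.0))
(np.float64(299.0), np.float64(250.0))
```

View pics/w4.png

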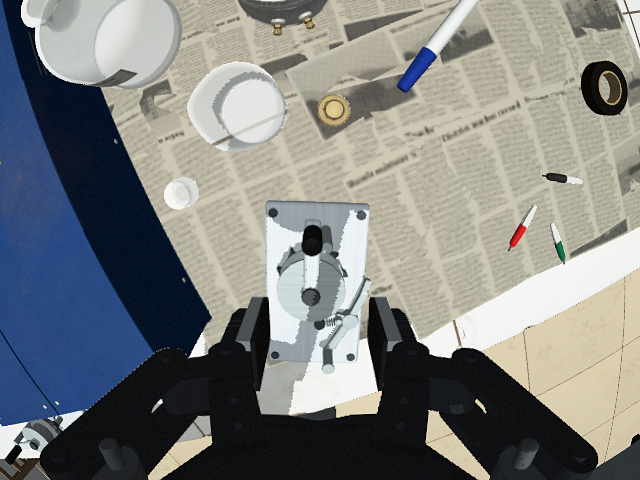

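The peg is at (312,241) beside the post, against about (313,249) predicted for home. The pawl runs from its pin at (327,367) to its nose at (367,282), tilted off the wheel. The gripper is clear and the bystanders are undisturbed.

```bash
python3 -c "
from bench import r
print(r.hand_in())"
```

```text
the job is handed in; nothing more can be done
None
```

I flicked winder_a's pawl off, eased its crank home against the stop post and let go; the job is handed in, but `hand_in()` returned no verdict.

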